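Load-test a punch spring cartridge on the spring tester

TASK

Take the spring cartridge out of the drawer tray and stand it in the recess of the spring tester's plate, then swing the tester's head over it right to its stop. Press the ram's knob gently down until the cartridge's cap comes to the height pointer, where the needle must stand between the two long ticks of the load dial, hold it there steadily for two seconds without ever running the needle up to the overload pin, then let the ram rise fully and leave the cartridge standing unloaded in the plate under the head. Leave the other tools and tooling where they are.

Things in the scene. Friction and masses are not known exactly. Their poses are not given: they have to be found in the camera images.
- tester: Spring tester, fixed: grey base slab 250 x 230 x 20 mm. Origin: on the bench, under the centre of the load plate; z up, x towards the dial, y away from the column. The ram comes down on this vertical axis. The column (steel, diameter 32, 184 mm tall) stands at x = 0, y = -120 mm and carries the swing head; the dial is at x = +115, y = 0.
- plate_axis (a point): On the load plate's axis at the base slab's top, 20 mm above the bench. Load plate: steel disc, diameter 58, its flat recess 42 mm across and 4 mm deep. The recess floor is 30 to 36 mm above the bench: it is screwed to another height at each set-up and not measured; find it by feel. A post at the tester's x = +48 mm, 67 mm taller than that floor, carries the small dark height pointer, some 10 mm or more below the free cap.
- head (a joint): Swing of the head about the column, rad: 0 = at its stop, ram over the plate; grows anticlockwise from above to 1.75 (ram swung to the tester's -x side). Starts at 1.2 to 1.6. Head: grey bar 34 mm wide, 120 mm from column axis to ram axis, 128 to 150 mm above the bench. Light friction (about 1 N at the knob); it stays where it is left.
- knob (a point): Centre of the flat top of the ram's round black knob, diameter 36 mm, 22 mm thick; 204 mm above the bench with the ram up. The ram slides in the end of the head: pushing the knob sideways swings the head, pushing its top down drives the ram.
- ram (a joint): Ram travel, m: 0 = fully up, grows downwards to 0.034. A light return spring lifts it (1.5 N at the top, about 3 N near the test height). Its foot, diameter 28 mm, is 112 mm above the bench when up, so it meets the cap of a seated cartridge after 10 to 16 mm of travel, depending on the plate's height; the test load comes some 10 to 15 mm further.
- needle (a joint): Needle of the load dial (face up, diameter 88, 60 mm high), rad, clockwise from zero, which points to the tester's -x: 0.15 rad per newton on the plate, the cartridge's own 2 N included. The two long thick ticks: 2.025 and 2.475 (13.5 and 16.5 N). The overload pin, a small stud near the rim: 3.0 (20 N). Once the ram bears on the cap it climbs roughly 0.15 to 0.2 rad per mm of ram travel.
- spring: Spring cartridge, 200 g, 66 mm tall: dark steel sleeve, diameter 34, 40 mm tall; above it a bare coil spring and a bright flat cap, diameter 29. Stands upright in one of the tray's three compartments. Origin: centre of its underside; z along its axis, up. Grip it by the sleeve. The cap sinks by at most 17 mm, at 1 to 2 N per mm.
- tray: Grey sheet-metal drawer tray, fixed, 170 x 330 x 32 mm, walls 3 mm, two dividers giving three compartments side by side along its y, each about 164 mm (x) by 106 mm (y) inside. Origin: centre of its underside; the inner floor is 3 mm above it.
- punch: Bystander: steel punch standing in another compartment, stepped solid cylinder, 36 mm below, 24 mm above, 62 mm tall.
- die: Bystander: squat bright die, diameter 46 mm, 28 mm tall, in another compartment.
- wrench: Bystander: open-end wrench, 170 mm, lying on the bench on the robot's side.
- driver: Bystander: screwdriver, 190 mm, lying on the bench beyond the tray.
- washer: Bystander: steel washer, diameter 40 mm, 5 mm thick, lying on the bench.
- oilcan: Bystander: aluminium can, diameter 52 mm, 120 mm tall, standing on the bench beyond the tray.
- scribe_block: Bystander: steel block 70 x 50 mm, 42 mm tall, on the bench right of the tester.

How it is judged:
On the way, in this order (a step that is already met when the one before it is completed fails the run):
1. the cartridge stands upright in the plate's recess, let go of (horizontal distance between spring and tester below 0.005 m and angle between spring's own z axis and vertical below 0.06 rad and value of joint needle above 0.15 rad and contact force between the fingers and spring below 0.2 N), for 0.2 s.
2. the head is swung over to its stop, the cartridge still seated (horizontal distance between spring and tester below 0.005 m and angle between spring's own z axis and vertical below 0.06 rad and value of joint head below 0.05 rad), for 0.2 s.
3. the ram presses the seated cartridge so that the needle stands between the two long ticks (2.025 to 2.475) for at least 1 s (horizontal distance between spring and tester below 0.005 m and angle between spring's own z axis and vertical below 0.06 rad and value of joint ram above 0.012 m and value of joint head below 0.06 rad and value of joint needle between 2 and 2.5 rad), for 1 s.
At the end, for the whole second after the job is handed in: The cartridge stands upright (within 0.06 rad) and at rest in the plate's recess (within 5 mm of its centre), the head is over it (within 0.08 rad of its stop), the ram is fully up (within 4 mm) and the dial shows only the cartridge's own weight (needle between 0.15 and 0.5 rad) (horizontal distance between spring and tester below 0.005 m and angle between spring's own z axis and vertical below 0.06 rad and value of joint ram below 0.004 m and value of joint head below 0.08 rad and value of joint needle between 0.15 and 0.5 rad and linear speed of spring below 0.02 m/s); the robot touches nothing.
It fails at once if the needle reaches the overload pin (3.0 rad, 20 N) (value of joint needle above 3 rad).
It fails at once if another tool or piece of tooling is moved more than 20 mm (distance of any of punch, die, wrench, driver, washer, oilcan, scribe_block from where it was at the start of the episode above 0.02 m).
It also fails if it takes over 72 s, if anything falls off the work surface, if the arm or the gripper's body presses on something with over 40 N, if the wrist force passes 120 N, or if a joint passes its speed limit or range.

ROBOT

A 6-joint arm with a two-finger parallel gripper is mounted at the origin on the work surface. World frame = base frame: x ahead of the robot, y to its left, z up, the work surface at z = 0. Lengths are in m, angles in rad, forces in N, time in s.
With the tool pointing down it reaches from about 0.35 to 0.775 m from the base axis. Payload 5.5 kg.
Tool frame: the origin (TCP) lies where the fingers leave the gripper's body, on its centre line; the fingertips stand 73 mm ahead of it and the grasp point (between the pads) lies 54 mm ahead of it; z points along the fingers, y is the direction in which the jaws open and shut (so a half turn about z gives the same grasp; the last joint's range is limited). The gripper opens to 85 mm and grips with 20 to 120 N. Pads are 22 mm wide; open, the fingers measure 114 mm over their backs; the gripper's body (76 mm by 85 mm) begins 54 mm behind the grasp point. The pads swing forward as they close: fully open they stand 13 mm farther back than shut.
Start: joints at [1.21, 0.313, 0.046, 1.304, 0, 1.431], TCP at [0.126, 0.561, 0.304] pointing down, gripper open.
Joint ranges: [-2.76, 2.76], [-0.86, 1.69], [-1.03, 1.26], [-2.2, 2.34], [-1.47, 1.5], [-3.14, 3.14]. Speed limits (rad/s): [2.57, 2.57, 3.14, 3.14, 3.14, 3.14].

INTERFACE

Orientations are given as a unit quaternion [w, x, y, z].
In Python, from workcell import env, read_camera, job, cut_out gives the robot as it stands.
- The arm moves only by the tool servo_tool, never from a script. Its argument "deltas" is a list of rows, each an object of numbers: "dx", "dy", "dz": the shift along the world's x, y, z in mm; "rx", "ry", "rz": the turn, a rotation vector about the world's x, y, z in rad; "fingers": the closure, from -1 (fully open) to 1 (shut). A call has 1 to 8 rows; each row shifts and turns the commanded pose from where the row before left it; what a row does not reach is not made up. A row lasts 1/10 s, in which the tool goes at most 50 mm and 8.59 degrees, less where a joint would pass 70% of its speed; a pose out of reach is approached as far as the arm can. A call is refused whole if a number of a shift passes 50 or a number of a turn 0.15, either way. A call with a gripper value outside its range is refused whole. The fingers move at their own pace and stop on an object; "newtons" is the grip in N (left out, the last holds). Time passes only in rows, so rows that do not move let the fingers close. It gives the time, the measured TCP pose, the force and the opening at its end, in the units of the state.
- env.get_state(): the state, without advancing time (a new reading comes with each control period).
- read_camera(name): name is "side" or "top" or "wrist"; returns a dict with "img" (400x640x3 uint8, red, green, blue), "intrinsics" (3x3 intrinsics, pixels), "extrinsics" (4x4, takes a point from camera to world coordinates); the wrist camera has in their place "hand_eye" (4x4, takes a point from camera to tool coordinates, whose origin is the TCP and whose axes are the flange's). Camera axes: x right, y down, z forward; pixel columns grow to the right and rows downward; lengths in m; the calibration is good to about 2 mm. A picture is of the moment at which its call begins: read the wrist's pose just before it. There is no depth.
- job.hand_in(): hands the job in, once; it reports no verdict.
Trained networks look in the newest picture that a camera, given by its name, has taken for a name from the list of things; names that differ only in an ending like _2 or _b are one class to them, and where a whole thing is asked for, a point or a joint stands for the part that bears it (a point fixed in the world has none). Each returns a list of dicts, best first, with "confidence" (0 to 1); they miss things now and then, are a little off and sometimes report something else, mostly with a low value. They report only what shows in the picture. A call takes as long as a camera call.
- cut_out(target, camera): "region" (400x640 bool, what is visible of it) and "extent" ([left, top, right, bottom] in pixels, round what is visible of it).
The state is a dict: "clock": time; "joint_pos": joint angles; "qvel": joint speeds; "tau": joint torques, N m; "tcp_pos": TCP position; "orientation": TCP orientation; "wrist_force": force on the tool from outside, world axes, zero at the start; "ft_torque": the same for the moment, N m; "finger_gap": finger opening in m.
Only numpy, scipy, OpenCV 4.12 (cv2) and the standard library are available. Lean on these libraries where they do the work, as an engineer would, in place of code of your own. Each camera call takes 0.05 s, during which the arm holds its last target. There are 200 camera calls.

## Working session

There is one attempt and no reset: what is moved stays moved. The work goes in short steps, Python scripts to look and compute and a tool call to move; the robot and the scene stay as the last step left them, time stands still between calls to the robot, and variables do not carry over. Pictures are saved under pics/ and viewed, about 8 in all and at most 12, crops included, and the job is handed in when it is done.

Besides the shell and the picture viewer there is one more tool, called after ">>>" as a command line: name --argument value ..., lists and objects as JSON in quotes. servo_tool: Moves the arm, as the interface text tells. Its arguments: {"type":"object","properties":{"deltas":{"type":"array"},"newtons":{"type":"number"}},"required":["deltas"]}

```bash
ls; mkdir -p pics; cat > h.py <<'E'
import numpy as np, cv2
from workcell import env, read_camera, job, cut_out
from scipy.spatial.transform import Rotation as R
def cam(name):
    s=env.get_state(); c=read_camera(name)
    K=np.array(c['intrinsics'])
    if name=='wrist':
        q=s['orientation'];T=np.eye(4);T[:3,:3]=R.from_quat([q[1],q[2],q[3],q[0]]).as_matrix();T[:3,3]=s['tcp_pos'];E=T@np.array(c['hand_eye'])
    else: E=np.array(c['extrinsics'])
    return c['img'],K,E
def ray(K,E,u,v,z):
    d=E[:3,:3]@np.linalg.solve(K,[u,v,1]);o=E[:3,3];return o+d*(z-o[2])/d[2]
def proj(K,E,p):
    q=np.linalg.inv(E)@np.r_[p,1];w=K@q[:3];return w[:2]/w[2]
def save(n,img,sc=1):
    cv2.imwrite('pics/'+n+'.png',cv2.resize(img[...,::-1],None,fx=sc,fy=sc))
E
python3 - <<'E'
from h import *
print({k:np.round(v,3) for k,v in env.get_state().items()})
for n in ['top','side']:
    img,K,E=cam(n); save(n+'0',img,1.25); print(n,K.round(1).tolist(),E.round(3).tolist())
    for t in ['tester','head','knob','needle','spring','tray','punch','die','oilcan','scribe_block','washer','wrench']:
        for r in cut_out(t,n)[:2]:
            m=np.argwhere(r['region']).mean(0)[::-1]
            print(t,round(r['confidence'],2),np.round(r['extent']).tolist(),m.round(1), ray(K,E,*m,0.05).round(3))
E
```

```text
pics
{'clock': np.float64(0.0), 'joint_pos': array([1.21 , 0.314, 0.045, 1.304, 0.   , 1.431]), 'qvel': array([ 0.001,  0.   , -0.001, -0.001, -0.001,  0.   ]), 'tau': array([-2.0000e-03, -4.8062e+01,  2.9854e+01,  1.9000e-02, -0.0000e+00,
       -0.0000e+00]), 'tcp_pos': array([0.126, 0.561, 0.303]), 'orientation': array([-0.   ,  0.11 ,  0.994, -0.001]), 'wrist_force': array([ 0.508, -0.558,  0.108]), 'ft_torque': array([-0.041, -0.017,  0.017]), 'finger_gap': np.float64(0.086)}
top [[398.4, 0.0, 317.4], [0.0, 398.4, 203.5], [0.0, 0.0, 1.0]] [[-0.027, -0.992, 0.122, 0.5], [-1.0, 0.027, -0.001, 0.005], [-0.002, -0.122, -0.993, 1.212], [0.0, 0.0, 0.0, 1.0]]
tester 0.93 [335.0, 162.0, 427.0, 258.0] [380.1 206.8] [ 0.628 -0.179  0.05 ]
knob 0.69 [406.0, 250.0, 424.0, 264.0] [412.3 255.3] [ 0.485 -0.266  0.05 ]
spring 0.62 [255.0, 242.0, 269.0, 255.0] [262.8 248.9] [0.515 0.166 0.05 ]
tray 0.83 [173.0, 219.0, 288.0, 283.0] [229.3 249.2] [0.516 0.263 0.05 ]
punch 0.59 [219.0, 247.0, 236.0, 260.0] [227.7 253.5] [0.504 0.268 0.05 ]
die 0.59 [305.0, 241.0, 330.0, 298.0] [315.8 274.4] [0.438
[... 1163 characters left out ...]
0.512 0.179 0.05 ]
spring 0.23 [344.0, 139.0, 398.0, 172.0] [377.  153.3] [ 0.556 -0.387  0.05 ]
tray 0.78 [245.0, 264.0, 375.0, 400.0] [314.4 337. ] [0.515 0.299 0.05 ]
tray 0.43 [313.0, 318.0, 334.0, 348.0] [323.2 332.7] [0.501 0.284 0.05 ]
punch 0.87 [314.0, 319.0, 335.0, 346.0] [322.7 332.8] [0.502 0.284 0.05 ]
die 0.87 [287.0, 364.0, 312.0, 392.0] [297.1 377.6] [0.515 0.389 0.05 ]
oilcan 0.67 [224.0, 213.0, 250.0, 265.0] [234.7 241.1] [0.795 0.123 0.05 ]
scribe_block 0.79 [396.0, 156.0, 419.0, 172.0] [406.1 163.5] [ 0.457 -0.367  0.05 ]
wrench 0.97 [348.0, 253.0, 412.0, 271.0] [379.5 260.9] [0.439 0.055 0.05 ]
wrench 0.59 [278.0, 132.0, 399.0, 229.0] [338.8 187.7] [ 0.618 -0.174  0.05 ]
```

```bash
python3 - <<'E'
from h import *
a=cv2.imread('pics/top0.png');b=cv2.imread('pics/side0.png')
def crop(im,x0,y0,x1,y1,s): 
    x0,y0,x1,y1=[int(1.25*v) for v in(x0,y0,x1,y1)];return cv2.resize(im[y0:y1,x0:x1],None,fx=s,fy=s,interpolation=cv2.INTER_CUBIC)
A=crop(a,240,140,480,290,2.66)
B=crop(b,220,120,460,310,2)
cv2.imwrite('pics/c0.png',A);cv2.imwrite('pics/c1.png',B)
E
```

```text
(no output)
```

View pics/c0.png

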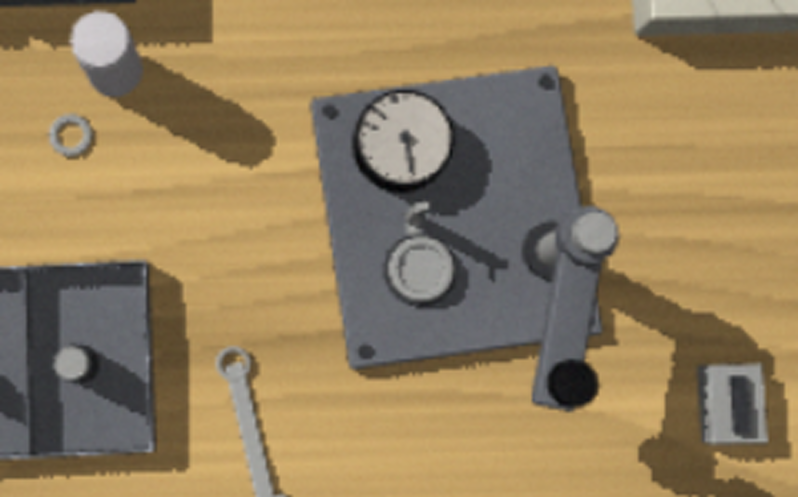

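View pics/c1.png

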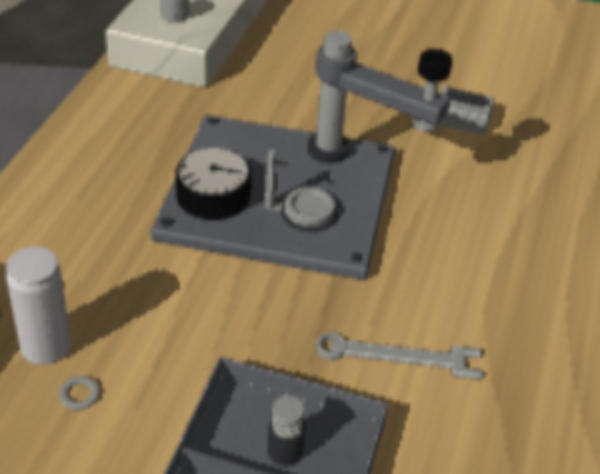

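The top crop (scale 3.325) shows the plate centre at (421,269), dial at (405,138), column top at (594,232), knob at (572,383) and cartridge cap at (73,363). The side crop confirms the layout, with the cartridge in the compartment nearest the tester.

```bash
python3 - <<'E'
from h import *
img,K,E=cam('top')
f=lambda x,y,z: ray(K,E,240+x/3.325,140+y/3.325,z).round(4)
P=f(421,269,.038);D=f(405,138,.06);C=f(594,232,.184);Kn=f(572,383,.204);S=f(73,363,.069)
print('plate',P,'dial',D,'col',C,'knob',Kn,'spring',S)
v=D-P;print(np.linalg.norm(v[:2]),np.arctan2(v[1],v[0]));v=P-C;print(np.linalg.norm(v[:2]),np.arctan2(-v[0],v[1]))
v=Kn-C;print(np.linalg.norm(v[:2]),np.arctan2(-v[0],v[1]))
b=[f(313,100,.02),f(556,68,.02),f(350,367,.02),f(603,335,.02)];print(*b,np.mean(b,0))
img,K,E=cam('side')
g=lambda x,y,z: ray(K,E,220+x/2.5,120+y/2.5,z).round(4)
print('side plate',g(311,205,.038),'dial',g(214,170,.06),'col',g(338,40,.184),'spring cap',g(288,406,.069),'knob',g(435,54,.204))
img,K,E=cam('wrist');save('w0',img);print(E.round(3).tolist())
E
```

```text
plate [ 0.5889 -0.1395  0.038 ] dial [ 0.7033 -0.1275  0.06  ] col [ 0.6031 -0.2575  0.184 ] knob [ 0.4872 -0.2292  0.204 ] spring [0.5139 0.1659 0.069 ]
0.11502764885017869 0.10451290525523338
0.11885133570978493 0.11976308359461973
0.11930507114117148 1.3313065290574744
[ 0.7479 -0.0494  0.02  ] [ 0.7717 -0.2733  0.02  ] [ 0.5043 -0.0747  0.02  ] [ 0.5266 -0.3021  0.02  ] [ 0.637625 -0.174875  0.02    ]
side plate [ 0.5865 -0.1326  0.038 ] dial [ 0.7027 -0.1253  0.06  ] col [ 0.6019 -0.2529  0.184 ] spring cap [0.5149 0.1679 0.069 ] knob [ 0.4889 -0.2346  0.204 ]
[[0.219, 0.937, 0.273, 0.056], [0.976, -0.211, -0.06, 0.577], [0.001, 0.279, -0.96, 0.374], [0.0, 0.0, 0.0, 1.0]]
```

>>> servo_tool --deltas '[{"dx": 35, "dy": -36, "rz": -0.123, "fingers": -1}, {"dx": 35, "dy": -36, "rz": -0.123}, {"dx": 35, "dy": -36, "rz": -0.123}, {"dx": 35, "dy": -36, "rz": -0.123}, {"dx": 35, "dy": -36, "rz": -0.123}, {"dx": 35, "dy": -36, "rz": -0.123}, {"dx": 35, "dy": -36, "rz": -0.123}, {"dx": 35, "dy": -36, "rz": -0.123}]'

```text
invalid input at $.deltas[0]: expected keys dx, dy, dz, rx, ry, rz, fingers
```

>>> servo_tool --deltas '[{"dx": 35, "dy": -36, "rz": -0.123}, {"dx": 35, "dy": -36, "rz": -0.123}, {"dx": 35, "dy": -36, "dz": -20, "rz": -0.123}, {"dz": -30}, {"dz": -30}, {}]'

```text
invalid input at $.deltas[0]: expected keys dx, dy, dz, rx, ry, rz, fingers
```

```bash
python3 - <<'E'
from h import *
s=env.get_state();print(s['tcp_pos'],s['orientation'],s['clock'])
img,K,E=cam('wrist');save('w1',img,1.25)
for r in cut_out('spring','wrist')[:2]:
    m=np.argwhere(r['region']).mean(0)[::-1];x=r['extent'];print(r['confidence'],x,m,ray(K,E,*m,.05))
    print('cap top guess',proj(K,E,[.514,.167,.069]),proj(K,E,[.514,.167,.003]))
E
```

```text
[0.12595177 0.56107151 0.30392112] [-4.79360221e-07  1.10196861e-01  9.93909780e-01  4.05694495e-05] 1.45
```

View pics/w1.png

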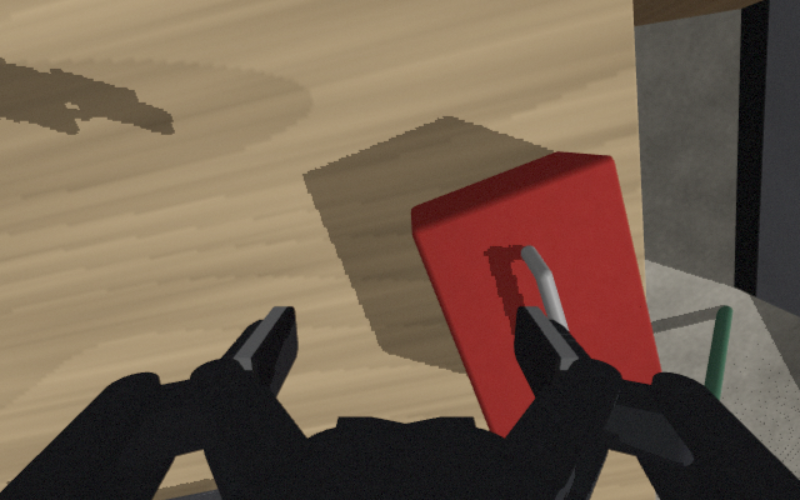

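The moves were refused because every key has to be present. The picture is the start view, with a red box on the +y side, away from my path. I'm resending with all keys.

>>> servo_tool --deltas '[{"dx": 35, "dy": -36, "dz": 0, "rx": 0, "ry": 0, "rz": -0.123, "fingers": -1}, {"dx": 35, "dy": -36, "dz": 0, "rx": 0, "ry": 0, "rz": -0.123, "fingers": -1}, {"dx": 35, "dy": -36, "dz": 0, "rx": 0, "ry": 0, "rz": -0.123, "fingers": -1}, {"dx": 35, "dy": -36, "dz": 0, "rx": 0, "ry": 0, "rz": -0.123, "fingers": -1}, {"dx": 35, "dy": -36, "dz": 0, "rx": 0, "ry": 0, "rz": -0.123, "fingers": -1}, {"dx": 35, "dy": -36, "dz": 0, "rx": 0, "ry": 0, "rz": -0.123, "fingers": -1}, {"dx": 35, "dy": -36, "dz": 0, "rx": 0, "ry": 0, "rz": -0.123, "fingers": -1}, {"dx": 35, "dy": -36, "dz": 0, "rx": 0, "ry": 0, "rz": -0.123, "fingers": -1}]'

```text
clock: 2.35
tcp_pos: [0.4059, 0.2726, 0.3043]
orientation: [0.0, 0.569, 0.823, 0.0]
wrist_force: [1.4, 0.7, -0.6]
finger_gap: 0.0858
```

>>> servo_tool --deltas '[{"dx": 35, "dy": -36, "dz": 0, "rx": 0, "ry": 0, "rz": -0.123, "fingers": -1}, {"dx": 35, "dy": -36, "dz": 0, "rx": 0, "ry": 0, "rz": -0.123, "fingers": -1}, {"dx": 35, "dy": -36, "dz": -20, "rx": 0, "ry": 0, "rz": -0.123, "fingers": -1}, {"dx": 0, "dy": 0, "dz": -40, "rx": 0, "ry": 0, "rz": 0, "fingers": -1}, {"dx": 0, "dy": 0, "dz": -20, "rx": 0, "ry": 0, "rz": 0, "fingers": -1}, {"dx": 0, "dy": 0, "dz": 0, "rx": 0, "ry": 0, "rz": 0, "fingers": -1}]'

```text
clock: 2.95
tcp_pos: [0.5051, 0.1683, 0.2221]
orientation: [-0.002, 0.709, 0.706, -0.003]
wrist_force: [0.2, 0.1, 0.3]
finger_gap: 0.0856
```

```bash
python3 - <<'E'
from h import *
s=env.get_state();print(s['tcp_pos'],s['orientation'],s['clock'])
img,K,E=cam('wrist');save('w2',img,1.25)
print('expect',proj(K,E,[.514,.167,.069]),proj(K,E,[.514,.167,.003]))
for r in cut_out('spring','wrist')[:2]:
    m=np.argwhere(r['region']).mean(0)[::-1];x=r['extent'];print(r['confidence'],x,m,ray(K,E,*m,.05))
E
```

```text
[0.50514702 0.16828623 0.22214663] [-0.00188733  0.7086259   0.70557681 -0.00267051] 2.95
expect [337.11563083 206.16468052] [334.80768927 185.8139196 ]
0.7 [318.6, 171.6, 355.2, 220.5] [336.54398925 192.63398254] [0.51413907 0.17289037 0.05      ]
0.17 [526.1, 154.6, 568.7, 194.7] [547.24398625 173.97021764] [0.68928631 0.18853615 0.05      ]
```

View pics/w2.png

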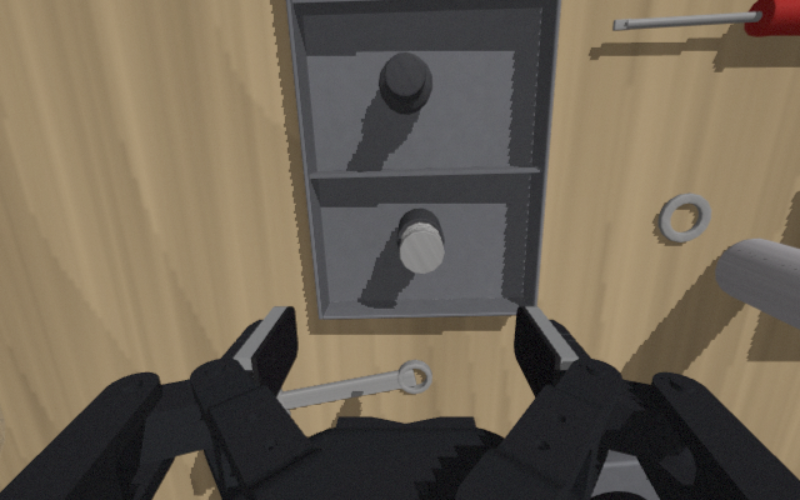

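Cap centre is at (422,248) in the picture, about 4 mm further in +y than the top view gave. I'll split the difference and descend.

>>> servo_tool --deltas '[{"dx": 9, "dy": 1, "dz": 0, "rx": 0, "ry": 0, "rz": 0, "fingers": -1}, {"dx": 0, "dy": 0, "dz": -35, "rx": 0, "ry": 0, "rz": 0, "fingers": -1}, {"dx": 0, "dy": 0, "dz": -35, "rx": 0, "ry": 0, "rz": 0, "fingers": -1}, {"dx": 0, "dy": 0, "dz": -35, "rx": 0, "ry": 0, "rz": 0, "fingers": -1}, {"dx": 0, "dy": 0, "dz": -25, "rx": 0, "ry": 0, "rz": 0, "fingers": -1}, {"dx": 0, "dy": 0, "dz": -6, "rx": 0, "ry": 0, "rz": 0, "fingers": -1}, {"dx": 0, "dy": 0, "dz": 0, "rx": 0, "ry": 0, "rz": 0, "fingers": 1}, {"dx": 0, "dy": 0, "dz": 0, "rx": 0, "ry": 0, "rz": 0, "fingers": 1}]' --newtons 40

```text
clock: 3.85
tcp_pos: [0.5175, 0.1708, 0.0913]
orientation: [0.001, 0.708, 0.706, 0.001]
wrist_force: [0.8, -0.7, -0.4]
finger_gap: 0.0592
```

>>> servo_tool --deltas '[{"dx": 0, "dy": 0, "dz": 0, "rx": 0, "ry": 0, "rz": 0, "fingers": 1}, {"dx": 0, "dy": 0, "dz": 0, "rx": 0, "ry": 0, "rz": 0, "fingers": 1}, {"dx": 0, "dy": 0, "dz": 0, "rx": 0, "ry": 0, "rz": 0, "fingers": 1}, {"dx": 0, "dy": 0, "dz": 0, "rx": 0, "ry": 0, "rz": 0, "fingers": 1}]'

```text
clock: 4.25
tcp_pos: [0.5169, 0.1705, 0.0913]
orientation: [0.001, 0.708, 0.706, 0.001]
wrist_force: [-0.5, 0.2, 5.5]
finger_gap: 0.0326
```

>>> servo_tool --deltas '[{"dx": 0, "dy": 0, "dz": 15, "rx": 0, "ry": 0, "rz": 0, "fingers": 1}, {"dx": 0, "dy": 0, "dz": 30, "rx": 0, "ry": 0, "rz": 0, "fingers": 1}, {"dx": 0, "dy": 0, "dz": 40, "rx": 0, "ry": 0, "rz": 0, "fingers": 1}, {"dx": 5, "dy": -20, "dz": 35, "rx": 0, "ry": 0, "rz": 0.129, "fingers": 1}, {"dx": 6, "dy": -24, "dz": 20, "rx": 0, "ry": 0, "rz": 0.129, "fingers": 1}, {"dx": 6, "dy": -24, "dz": 0, "rx": 0, "ry": 0, "rz": 0.129, "fingers": 1}, {"dx": 6, "dy": -24, "dz": 0, "rx": 0, "ry": 0, "rz": 0.129, "fingers": 1}, {"dx": 6, "dy": -24, "dz": 0, "rx": 0, "ry": 0, "rz": 0.129, "fingers": 1}]'

```text
clock: 5.05
tcp_pos: [0.5451, 0.0533, 0.2305]
orientation: [0.001, 0.445, 0.895, 0.0]
wrist_force: [-0.3, 0.7, -2.2]
finger_gap: 0.0328
```

>>> servo_tool --deltas '[{"dx": 6, "dy": -24, "dz": 0, "rx": 0, "ry": 0, "rz": 0.129, "fingers": 1}, {"dx": 6, "dy": -24, "dz": 0, "rx": 0, "ry": 0, "rz": 0.129, "fingers": 1}, {"dx": 6, "dy": -24, "dz": 0, "rx": 0, "ry": 0, "rz": 0.129, "fingers": 1}, {"dx": 6, "dy": -24, "dz": 0, "rx": 0, "ry": 0, "rz": 0.129, "fingers": 1}, {"dx": 6, "dy": -24, "dz": 0, "rx": 0, "ry": 0, "rz": 0.129, "fingers": 1}, {"dx": 5, "dy": -20, "dz": 0, "rx": 0, "ry": 0, "rz": 0.129, "fingers": 1}, {"dx": 5, "dy": -10, "dz": 0, "rx": 0, "ry": 0, "rz": 0.129, "fingers": 1}, {"dx": 0, "dy": 0, "dz": 0, "rx": 0, "ry": 0, "rz": 0, "fingers": 1}]'

```text
clock: 5.85
tcp_pos: [0.5854, -0.0973, 0.2298]
orientation: [0.001, 0.014, 1.0, -0.0]
wrist_force: [0.1, 0.0, -3.0]
finger_gap: 0.0327
```

```bash
python3 - <<'E'
from h import *
s=env.get_state();print(s['tcp_pos'],s['orientation'],s['clock'],s['wrist_force'])
img,K,E=cam('wrist');save('w3',img,1.25);t=s['tcp_pos']
i2,K2,E2=cam('top');save('t3',i2[130:310,300:480],3.3)
for z in(.038,):print('plate',proj(K,E,[.588,-.137,z]))
print('TCPaxis',[proj(K,E,[t[0],t[1],t[2]-d]).round(1) for d in(.02,.03,.095)])
for r in cut_out('spring','wrist')[:2]:
    print(r['confidence'],r['extent'])
E
```

```text
[ 0.58535781 -0.09731873  0.22977238] [ 5.09021877e-04  1.38490408e-02  9.99903940e-01 -2.38028317e-04] 5.85 [ 0.11816531  0.02175109 -3.02588156]
plate [280.47302866 195.04129791]
TCPaxis [array([322.3, 316.8]), array([322.5, 299.7]), array([323. , 233.3])]
0.71 [286.3, 218.4, 362.4, 339.7]
```

View pics/w3.png

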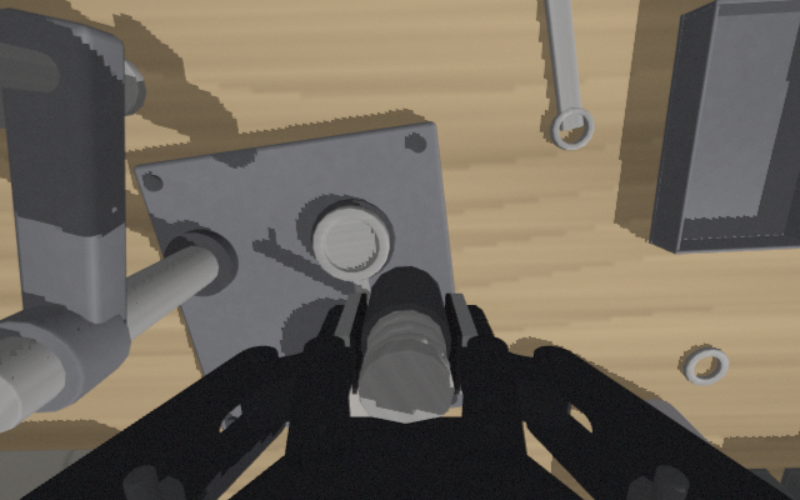

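Ring centre is at (352,241), about 1.5 mm from the estimate. The cartridge is held upright, with its cap at (405,380). I'll go low over the plate and compare the two in one view.

>>> servo_tool --deltas '[{"dx": 1, "dy": -15, "dz": 0, "rx": 0, "ry": 0, "rz": 0.06, "fingers": 1}, {"dx": 1, "dy": -15, "dz": -10, "rx": 0, "ry": 0, "rz": 0.06, "fingers": 1}, {"dx": 1, "dy": -9, "dz": -20, "rx": 0, "ry": 0, "rz": 0.01, "fingers": 1}, {"dx": 0, "dy": 0, "dz": -25, "rx": 0, "ry": 0, "rz": 0, "fingers": 1}, {"dx": 0, "dy": 0, "dz": -25, "rx": 0, "ry": 0, "rz": 0, "fingers": 1}, {"dx": 0, "dy": 0, "dz": 0, "rx": 0, "ry": 0, "rz": 0, "fingers": 1}, {"dx": 0, "dy": 0, "dz": 0, "rx": 0, "ry": 0, "rz": 0, "fingers": 1}]'

```text
clock: 6.7
tcp_pos: [0.5875, -0.1338, 0.1496]
orientation: [-0.001, -0.052, 0.999, 0.0]
wrist_force: [0.2, 0.3, -1.5]
finger_gap: 0.0329
```

```bash
python3 - <<'E'
from h import *
s=env.get_state();print(s['tcp_pos'],s['orientation'],s['clock'],s['wrist_force'])
img,K,E=cam('wrist');save('w4',img[100:400,160:480],2.2);t=s['tcp_pos']
img2=img
q=s['orientation'];M=R.from_quat([q[1],q[2],q[3],q[0]]).as_matrix()
B=np.array(t)+M@[0,0,.0883]
print('bottom c, far edge',proj(K,E,B),proj(K,E,B+M@[.017,0,0]),'sides',proj(K,E,B+M@[0,.017,0]),proj(K,E,B-M@[0,.017,0]))
for c in([.5865,-.1363],[.588,-.137]): print('ring',[proj(K,E,np.r_[c,.038]+M@np.array(o)).round(1) for o in([.029,0,0],[.021,0,0],[0,.029,0],[0,-.029,0])])
i2,K2,E2=cam('side');save('s4',i2[110:230,270:410],4)
E
```

```text
[ 0.58748007 -0.13384326  0.14959112] [-5.73564412e-04 -5.20657612e-02  9.98643434e-01  3.45313099e-04] 6.7 [ 0.20199365  0.29568208 -1.47429603]
bottom c, far edge [322.84249128 237.89209812] [322.79653596 210.26401374] sides [352.01826153 237.87212138] [293.659534   237.91207978]
ring [array([319. , 178.5]), array([319.1, 190.8]), array([363.4, 221.6]), array([275.2, 221.7])]
ring [array([317.7, 180.7]), array([317.8, 192.9]), array([362. , 223.6]), array([274. , 223.7])]
```

View pics/w4.png

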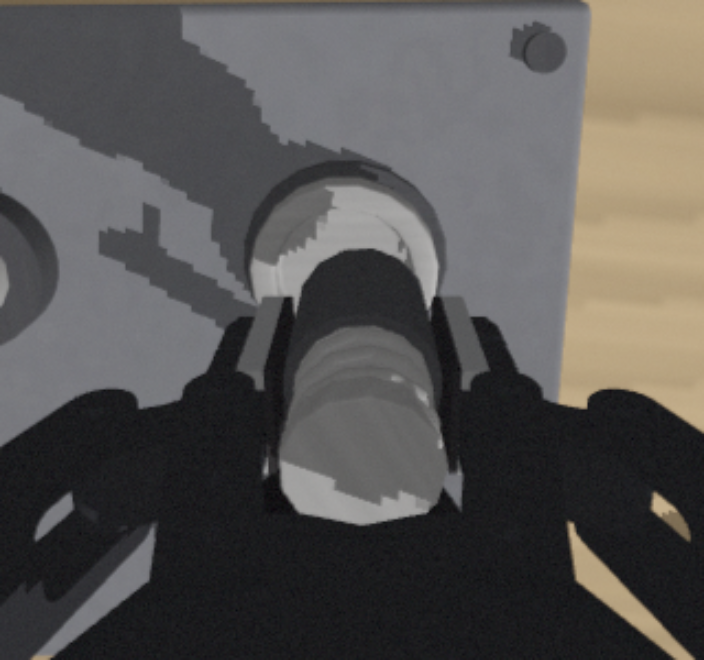

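View pics/s4.png

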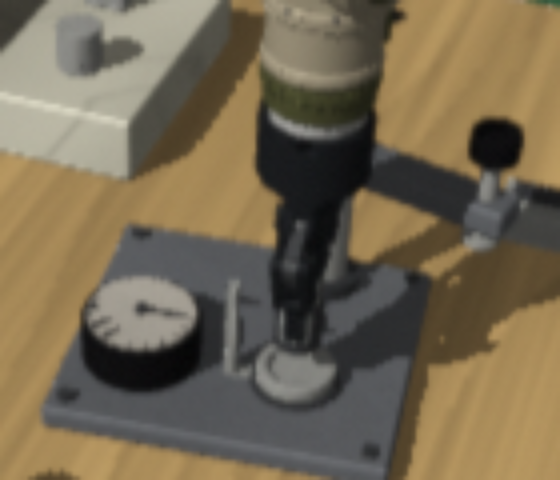

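The ring spans u 250–440 in the crop (centre 345) and the sleeve 298–432 (centre 365), so I need about 5 mm in -y; x agrees. The side view confirms the cartridge is above the plate.

>>> servo_tool --deltas '[{"dx": 0, "dy": -5, "dz": 0, "rx": 0, "ry": 0, "rz": 0, "fingers": 1}, {"dx": 0, "dy": 0, "dz": -10, "rx": 0, "ry": 0, "rz": 0, "fingers": 1}, {"dx": 0, "dy": 0, "dz": -8, "rx": 0, "ry": 0, "rz": 0, "fingers": 1}, {"dx": 0, "dy": 0, "dz": 0, "rx": 0, "ry": 0, "rz": 0, "fingers": 1}, {"dx": 0, "dy": 0, "dz": 0, "rx": 0, "ry": 0, "rz": 0, "fingers": 1}]'

```text
clock: 7.3
tcp_pos: [0.5874, -0.1396, 0.1307]
orientation: [-0.001, -0.052, 0.999, 0.0]
wrist_force: [-0.2, -0.2, -2.8]
finger_gap: 0.033
```

>>> servo_tool --deltas '[{"dx": 0, "dy": 0, "dz": -1.5, "rx": 0, "ry": 0, "rz": 0, "fingers": 1}, {"dx": 0, "dy": 0, "dz": -1, "rx": 0, "ry": 0, "rz": 0, "fingers": 1}, {"dx": 0, "dy": 0, "dz": 0, "rx": 0, "ry": 0, "rz": 0, "fingers": 1}]'

```text
clock: 7.6
tcp_pos: [0.5879, -0.1397, 0.1289]
orientation: [0.0, -0.052, 0.999, 0.0]
wrist_force: [-0.9, -0.5, -2.0]
finger_gap: 0.0326
```

>>> servo_tool --deltas '[{"dx": 0, "dy": 0, "dz": -1, "rx": 0, "ry": 0, "rz": 0, "fingers": 1}, {"dx": 0, "dy": 0, "dz": 0, "rx": 0, "ry": 0, "rz": 0, "fingers": 1}]'

```text
clock: 7.8
tcp_pos: [0.5879, -0.1397, 0.1279]
orientation: [0.0, -0.052, 0.999, 0.0]
wrist_force: [0.0, -0.5, -1.6]
finger_gap: 0.0327
```

>>> servo_tool --deltas '[{"dx": 0, "dy": 0, "dz": -1, "rx": 0, "ry": 0, "rz": 0, "fingers": 1}, {"dx": 0, "dy": 0, "dz": 0, "rx": 0, "ry": 0, "rz": 0, "fingers": 1}]'

```text
clock: 8.0
tcp_pos: [0.5878, -0.1397, 0.1268]
orientation: [-0.0, -0.052, 0.999, 0.0]
wrist_force: [-0.4, -1.0, -1.8]
finger_gap: 0.0327
```

>>> servo_tool --deltas '[{"dx": 0, "dy": 0, "dz": -1, "rx": 0, "ry": 0, "rz": 0, "fingers": 1}, {"dx": 0, "dy": 0, "dz": 0, "rx": 0, "ry": 0, "rz": 0, "fingers": 1}]'

```text
clock: 8.2
tcp_pos: [0.5878, -0.1397, 0.1258]
orientation: [-0.0, -0.052, 0.999, 0.0]
wrist_force: [0.2, 0.2, -2.3]
finger_gap: 0.0328
```

>>> servo_tool --deltas '[{"dx": 0, "dy": 0, "dz": -1, "rx": 0, "ry": 0, "rz": 0, "fingers": 1}, {"dx": 0, "dy": 0, "dz": 0, "rx": 0, "ry": 0, "rz": 0, "fingers": 1}]'

```text
clock: 8.4
tcp_pos: [0.5878, -0.1397, 0.1248]
orientation: [-0.0, -0.052, 0.999, 0.0]
wrist_force: [-0.1, 0.7, -2.1]
finger_gap: 0.0329
```

>>> servo_tool --deltas '[{"dx": 0, "dy": 0, "dz": -1, "rx": 0, "ry": 0, "rz": 0, "fingers": 1}, {"dx": 0, "dy": 0, "dz": 0, "rx": 0, "ry": 0, "rz": 0, "fingers": 1}]'

```text
clock: 8.6
tcp_pos: [0.5878, -0.1397, 0.1238]
orientation: [-0.0, -0.052, 0.999, 0.0]
wrist_force: [0.3, 0.5, -1.8]
finger_gap: 0.0327
```

>>> servo_tool --deltas '[{"dx": 0, "dy": 0, "dz": -1, "rx": 0, "ry": 0, "rz": 0, "fingers": 1}, {"dx": 0, "dy": 0, "dz": 0, "rx": 0, "ry": 0, "rz": 0, "fingers": 1}]'

```text
clock: 8.8
tcp_pos: [0.5878, -0.1397, 0.1228]
orientation: [-0.0, -0.052, 0.999, 0.0]
wrist_force: [-0.6, 0.5, -2.9]
finger_gap: 0.0327
```

>>> servo_tool --deltas '[{"dx": 0, "dy": 0, "dz": -1, "rx": 0, "ry": 0, "rz": 0, "fingers": 1}, {"dx": 0, "dy": 0, "dz": 0, "rx": 0, "ry": 0, "rz": 0, "fingers": 1}]'

```text
clock: 9.0
tcp_pos: [0.5878, -0.1397, 0.1218]
orientation: [-0.0, -0.052, 0.999, 0.0]
wrist_force: [-0.9, -0.6, -1.2]
finger_gap: 0.033
```

>>> servo_tool --deltas '[{"dx": 0, "dy": 0, "dz": -1, "rx": 0, "ry": 0, "rz": 0, "fingers": 1}, {"dx": 0, "dy": 0, "dz": 0, "rx": 0, "ry": 0, "rz": 0, "fingers": 1}]'

```text
clock: 9.2
tcp_pos: [0.5878, -0.1397, 0.1208]
orientation: [-0.0, -0.052, 0.999, 0.0]
wrist_force: [0.8, -0.5, -1.7]
finger_gap: 0.0328
```

>>> servo_tool --deltas '[{"dx": 0, "dy": 0, "dz": -1, "rx": 0, "ry": 0, "rz": 0, "fingers": 1}, {"dx": 0, "dy": 0, "dz": 0, "rx": 0, "ry": 0, "rz": 0, "fingers": 1}]'

```text
clock: 9.4
tcp_pos: [0.588, -0.1398, 0.12]
orientation: [0.0, -0.052, 0.999, 0.0]
wrist_force: [-0.6, 0.2, -1.3]
finger_gap: 0.0329
```

>>> servo_tool --deltas '[{"dx": 0, "dy": 0, "dz": -0.7, "rx": 0, "ry": 0, "rz": 0, "fingers": 1}, {"dx": 0, "dy": 0, "dz": 0, "rx": 0, "ry": 0, "rz": 0, "fingers": 1}]'

```text
clock: 9.6
tcp_pos: [0.588, -0.1398, 0.1196]
orientation: [0.0, -0.052, 0.999, -0.0]
wrist_force: [-1.1, 0.1, 2.2]
finger_gap: 0.0327
```

Contact at a bottom height of about 31 mm, below any possible rim, so it's in the recess. Releasing.

>>> servo_tool --deltas '[{"dx": 0, "dy": 0, "dz": 0, "rx": 0, "ry": 0, "rz": 0, "fingers": 0}, {"dx": 0, "dy": 0, "dz": 0, "rx": 0, "ry": 0, "rz": 0, "fingers": -0.3}, {"dx": 0, "dy": 0, "dz": 0, "rx": 0, "ry": 0, "rz": 0, "fingers": -0.6}, {"dx": 0, "dy": 0, "dz": 0, "rx": 0, "ry": 0, "rz": 0, "fingers": -0.6}, {"dx": 0, "dy": 0, "dz": 30, "rx": 0, "ry": 0, "rz": 0, "fingers": -0.6}, {"dx": 0, "dy": 0, "dz": 40, "rx": 0, "ry": 0, "rz": 0, "fingers": -0.6}, {"dx": 0, "dy": 0, "dz": 45, "rx": 0, "ry": 0, "rz": 0, "fingers": -0.6}, {"dx": 0, "dy": 0, "dz": 40, "rx": 0, "ry": 0, "rz": 0, "fingers": -0.6}]'

```text
clock: 10.4
tcp_pos: [0.5878, -0.1397, 0.2762]
orientation: [0.0, -0.052, 0.999, -0.0]
wrist_force: [1.0, -0.7, -0.2]
finger_gap: 0.0683
```

```bash
python3 - <<'E'
from h import *
s=env.get_state();print(s['tcp_pos'],s['orientation'],s['clock'],s['wrist_force'],s['finger_gap'])
img,K,E=cam('wrist');i2,K2,E2=cam('side')
a=cv2.resize(img[60:400,140:520],(400,358));b=cv2.resize(i2[120:235,270:400],(400,354))
cv2.imwrite('pics/m5.png',np.hstack([a[:354],b])[...,::-1])
print('cap pred w',proj(K,E,[.588,-.1395,.0975]),'ring',proj(K,E,[.588,-.1395,.0355]))
print('cap pred s',proj(K2,E2,[.588,-.1395,.0975]))
for c in('wrist','side'):
  for r in cut_out('spring',c)[:1]:
    m=np.argwhere(r['region']).mean(0)[::-1];print(c,r['confidence'],r['extent'],m)
E
```

```text
[ 0.58779551 -0.1396915   0.27622053] [ 2.71807335e-04 -5.20777929e-02  9.98642991e-01 -7.48917177e-05] 10.4 [ 0.96912391 -0.7222334  -0.16662093] 0.06832884066908837
cap pred w [323.42589047 195.23543025] ring [323.52424688 179.33700241]
cap pred s [345.9680587  184.27426091]
wrist 0.91 [305.6, 167.9, 341.2, 211.7] [324.29102167 187.77167183]
side 0.57 [337.4, 181.7, 354.0, 202.6] [344.74537037 193.73611111]
```

View pics/m5.png

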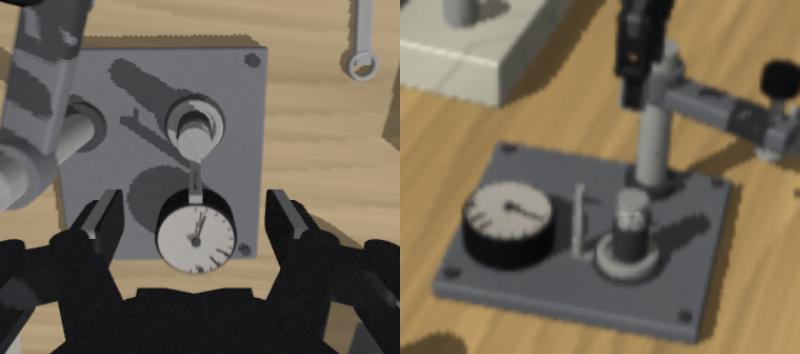

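The cartridge stands upright in the recess (wrist crop (195,125), side crop (632,230)) and the needle has moved off zero. Next I'll cage the knob from above.

>>> servo_tool --deltas '[{"dx": 0, "dy": 0, "dz": 30, "rx": 0, "ry": 0, "rz": 0, "fingers": -0.4}, {"dx": -25, "dy": -23, "dz": 0, "rx": 0, "ry": 0, "rz": -0.11, "fingers": -0.4}, {"dx": -25, "dy": -23, "dz": 0, "rx": 0, "ry": 0, "rz": -0.12, "fingers": -0.4}, {"dx": -25, "dy": -23, "dz": 0, "rx": 0, "ry": 0, "rz": -0.11, "fingers": -0.4}, {"dx": -26, "dy": -22, "dz": 0, "rx": 0, "ry": 0, "rz": 0, "fingers": -0.4}, {"dx": 0, "dy": 0, "dz": 0, "rx": 0, "ry": 0, "rz": 0, "fingers": -0.4}, {"dx": 0, "dy": 0, "dz": 0, "rx": 0, "ry": 0, "rz": 0, "fingers": -0.4}]'

```text
clock: 11.3
tcp_pos: [0.486, -0.2309, 0.3027]
orientation: [-0.001, 0.118, 0.993, 0.001]
wrist_force: [-0.1, 0.0, -0.5]
finger_gap: 0.0599
```

```bash
python3 - <<'E'
from h import *
s=env.get_state();print(s['tcp_pos'],s['orientation'],s['clock'],s['wrist_force'],s['finger_gap'])
img,K,E=cam('wrist');save('w6',img)
print('knob pred',proj(K,E,[.487,-.231,.204]))
t=s['tcp_pos'];print('tip axis',proj(K,E,[t[0],t[1],.204]))
for r in cut_out('knob','wrist')[:2]:
    m=np.argwhere(r['region']).mean(0)[::-1];x=r['extent'];print(r['confidence'],x,m,ray(K,E,*m,.200))
E
```

```text
[ 0.48600646 -0.23085975  0.30271155] [-1.08410958e-03  1.18456651e-01  9.92958307e-01  8.03944892e-04] 11.3 [-0.12286271  0.03399351 -0.49431707] 0.059870191740269973
knob pred [323.05793851 233.17107278]
tip axis [322.89789123 231.67185476]
0.61 [297.3, 197.3, 353.2, 256.0] [324.18224809 226.63514005] [ 0.4845243  -0.22967609  0.2       ]
```

View pics/w6.png

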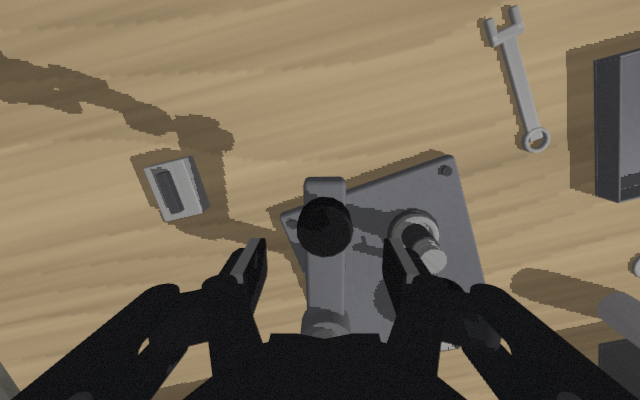

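The knob is centred between the jaws (325,227). Descending around it and narrowing the cage.

>>> servo_tool --deltas '[{"dx": 0, "dy": 0, "dz": -20, "rx": 0, "ry": 0, "rz": 0, "fingers": -0.4}, {"dx": 0, "dy": 0, "dz": -20, "rx": 0, "ry": 0, "rz": 0, "fingers": -0.4}, {"dx": 0, "dy": 0, "dz": -7, "rx": 0, "ry": 0, "rz": 0, "fingers": -0.4}, {"dx": 0, "dy": 0, "dz": 0, "rx": 0, "ry": 0, "rz": 0, "fingers": 0}, {"dx": 0, "dy": 0, "dz": 0, "rx": 0, "ry": 0, "rz": 0, "fingers": 0}]' --newtons 20

```text
clock: 11.9
tcp_pos: [0.4874, -0.2304, 0.2576]
orientation: [0.0, 0.117, 0.993, 0.0]
wrist_force: [-0.3, -0.6, 0.3]
finger_gap: 0.0426
```

>>> servo_tool --deltas '[{"dx": 4.2, "dy": 13.8, "dz": 0, "rx": 0, "ry": 0, "rz": -0.12, "fingers": 0}, {"dx": 5.9, "dy": 13.1, "dz": 0, "rx": 0, "ry": 0, "rz": -0.12, "fingers": 0}, {"dx": 7.4, "dy": 12.4, "dz": 0, "rx": 0, "ry": 0, "rz": -0.12, "fingers": 0}, {"dx": 8.8, "dy": 11.3, "dz": 0, "rx": 0, "ry": 0, "rz": -0.12, "fingers": 0}, {"dx": 0, "dy": 0, "dz": 0, "rx": 0, "ry": 0, "rz": 0, "fingers": 0}]'

```text
clock: 12.4
tcp_pos: [0.5143, -0.1794, 0.2583]
orientation: [0.001, 0.35, 0.937, 0.0]
wrist_force: [-0.3, -0.2, -0.0]
finger_gap: 0.0425
```

>>> servo_tool --deltas '[{"dx": 9.2, "dy": 10.2, "dz": 0, "rx": 0, "ry": 0, "rz": -0.12, "fingers": 0}, {"dx": 10.3, "dy": 9, "dz": 0, "rx": 0, "ry": 0, "rz": -0.12, "fingers": 0}, {"dx": 11.5, "dy": 7.5, "dz": 0, "rx": 0, "ry": 0, "rz": -0.12, "fingers": 0}, {"dx": 12.5, "dy": 6, "dz": 0, "rx": 0, "ry": 0, "rz": -0.12, "fingers": 0}, {"dx": 13, "dy": 4.4, "dz": 0, "rx": 0, "ry": 0, "rz": -0.12, "fingers": 0}, {"dx": 6, "dy": 1.5, "dz": 0, "rx": 0, "ry": 0, "rz": -0.08, "fingers": 0}, {"dx": 6, "dy": 1, "dz": 0, "rx": 0, "ry": 0, "rz": -0.06, "fingers": 0}, {"dx": 0, "dy": 0, "dz": 0, "rx": 0, "ry": 0, "rz": 0, "fingers": 0}]'

```text
clock: 13.2
tcp_pos: [0.5824, -0.141, 0.2578]
orientation: [0.001, 0.664, 0.747, 0.0]
wrist_force: [-0.5, -0.3, -0.2]
finger_gap: 0.043
```

>>> servo_tool --deltas '[{"dx": 3, "dy": 0, "dz": 0, "rx": 0, "ry": 0, "rz": 0, "fingers": 0}, {"dx": 2, "dy": 0, "dz": 0, "rx": 0, "ry": 0, "rz": 0, "fingers": 0}, {"dx": 0, "dy": 0, "dz": 0, "rx": 0, "ry": 0, "rz": 0, "fingers": 0}]'

```text
clock: 13.5
tcp_pos: [0.5867, -0.1407, 0.2573]
orientation: [0.0, 0.665, 0.747, 0.0]
wrist_force: [-1.0, 0.8, -0.5]
finger_gap: 0.0429
```

>>> servo_tool --deltas '[{"dx": 2, "dy": 0, "dz": 0, "rx": 0, "ry": 0, "rz": 0, "fingers": 0}, {"dx": 2, "dy": 0, "dz": 0, "rx": 0, "ry": 0, "rz": 0, "fingers": 0}, {"dx": 0, "dy": 0, "dz": 0, "rx": 0, "ry": 0, "rz": 0, "fingers": 0}]'

```text
clock: 13.8
tcp_pos: [0.5909, -0.1405, 0.2572]
orientation: [0.0, 0.665, 0.747, 0.0]
wrist_force: [-0.7, 0.5, -0.2]
finger_gap: 0.0424
```

>>> servo_tool --deltas '[{"dx": 1, "dy": 0, "dz": 0, "rx": 0, "ry": 0, "rz": 0, "fingers": 0}, {"dx": 1, "dy": 0, "dz": 0, "rx": 0, "ry": 0, "rz": 0, "fingers": 0}]'

```text
clock: 14.0
tcp_pos: [0.5926, -0.1404, 0.2572]
orientation: [-0.0, 0.665, 0.747, 0.0]
wrist_force: [-0.9, 0.6, 0.3]
finger_gap: 0.043
```

>>> servo_tool --deltas '[{"dx": 1, "dy": 0, "dz": 0, "rx": 0, "ry": 0, "rz": 0, "fingers": 0}, {"dx": 1, "dy": 0, "dz": 0, "rx": 0, "ry": 0, "rz": 0, "fingers": 0}]'

```text
clock: 14.2
tcp_pos: [0.5941, -0.1405, 0.2571]
orientation: [-0.001, 0.665, 0.747, -0.0]
wrist_force: [-4.8, 0.8, 2.1]
finger_gap: 0.0428
```

>>> servo_tool --deltas '[{"dx": 1, "dy": 0, "dz": 0, "rx": 0, "ry": 0, "rz": 0, "fingers": 0}, {"dx": 0, "dy": 0, "dz": 0, "rx": 0, "ry": 0, "rz": 0, "fingers": 0}]'

```text
clock: 14.4
tcp_pos: [0.5943, -0.1404, 0.2568]
orientation: [-0.001, 0.665, 0.747, -0.001]
wrist_force: [-6.8, 0.3, 1.0]
finger_gap: 0.0427
```

The head is at its stop: the force rose to 7 N at x = 0.594. Backing off, rising clear, shutting the fingers over the knob.

>>> servo_tool --deltas '[{"dx": -4, "dy": 0, "dz": 0, "rx": 0, "ry": 0, "rz": 0, "fingers": -0.2}, {"dx": 0, "dy": 0, "dz": 0, "rx": 0, "ry": 0, "rz": 0, "fingers": -0.2}, {"dx": 0, "dy": 0, "dz": 25, "rx": 0, "ry": 0, "rz": 0, "fingers": -0.2}, {"dx": 0, "dy": 0, "dz": 18, "rx": 0, "ry": 0, "rz": 0, "fingers": 0}, {"dx": 0, "dy": 0, "dz": 0, "rx": 0, "ry": 0, "rz": 0, "fingers": 1}, {"dx": 0, "dy": 0, "dz": 0, "rx": 0, "ry": 0, "rz": 0, "fingers": 1}, {"dx": 0, "dy": 0, "dz": 0, "rx": 0, "ry": 0, "rz": 0, "fingers": 1}]'

```text
clock: 15.1
tcp_pos: [0.5914, -0.1404, 0.2991]
orientation: [-0.001, 0.665, 0.747, -0.0]
wrist_force: [-0.3, -0.1, 0.3]
finger_gap: 0.0004
```

```bash
python3 - <<'E'
from h import *
s=env.get_state();print(s['tcp_pos'],s['orientation'],s['clock'],s['wrist_force'],s['finger_gap'])
img,K,E=cam('wrist');save('w7',img)
t=s['tcp_pos'];print('tip axis at knob',proj(K,E,[t[0],t[1],.204]),'dial',proj(K,E,[.703,-.127,.06]))
for r in cut_out('knob','wrist')[:1]:
    m=np.argwhere(r['region']).mean(0)[::-1];x=r['extent'];print(r['confidence'],x,m,ray(K,E,*m,.200))
E
```

```text
[ 0.59144466 -0.14044403  0.29913946] [-5.14222178e-04  6.65296231e-01  7.46579288e-01 -1.65904196e-04] 15.1 [-0.2858391  -0.12562956  0.29414944] 0.0003815838137993894
tip axis at knob [324.84691812 234.32404815] dial [429.36054802 180.00162407]
0.88 [295.0, 195.2, 354.4, 242.9] [323.17258143 218.63636364] [ 0.5894425  -0.13200617  0.2       ]
```

View pics/w7.png

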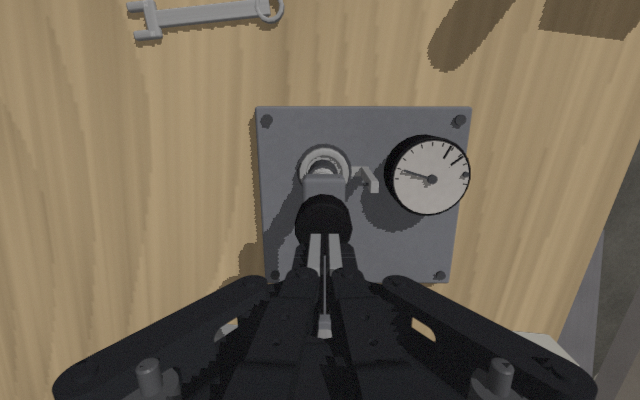

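The dial is fully in view: pivot (432,180), needle tip (403,172), long ticks near (447,152) and (458,160), pin at (466,175). The closed tips are over the knob. I'll write a needle reader.

```bash
cat > needle.py <<'E'
from h import *
C=None
def read(name='wrist',dbg=None):
    img,K,E=cam(name)
    g=cv2.cvtColor(img,cv2.COLOR_RGB2GRAY).astype(np.float32)
    try: c=np.load('dial.npy')
    except Exception: c=ray(K,E,432,180,.06); np.save('dial.npy',c)
    yaw=.108
    th=np.arange(-0.3,3.5,.01); out=[]
    for r in np.arange(.010,.030,.001):
        # clockwise from tester -x : direction angle = yaw+pi-th
        a=yaw+np.pi-th
        P=np.c_[c[0]+r*np.cos(a),c[1]+r*np.sin(a),np.full_like(a,.06)]
        q=(np.linalg.inv(E)@np.c_[P,np.ones(len(a))].T)[:3];w=K@q;uv=(w[:2]/w[2]).astype(np.float32)
        out.append(cv2.remap(g,uv[0][None],uv[1][None],cv2.INTER_LINEAR)[0])
    out=np.array(out); m=out.mean(0); d=cv2.GaussianBlur((m.max()-m)[None],(0,0),4)[0]
    i=d.argmax(); lo,hi=max(0,i-15),i+16; w=np.clip(d[lo:hi]-d[i]*.5,0,None)
    if dbg is not None: save(dbg,img[100:260,340:520],3)
    return float((w*th[lo:hi]).sum()/w.sum()), float(d[i]), float(np.median(d)), out, th
if __name__=='__main__':
    s=env.get_state();n=read();print('t',s['clock'],'tcp',np.round(s['tcp_pos'],4),'F',np.round(s['wrist_force'],1),'needle',np.round(n[:3],3))
E
python3 needle.py; python3 - <<'E'
from needle import *
print(np.load('dial.npy'))
# ticks ring
img,K,E=cam('wrist');g=img.mean(2).astype(np.float32);c=np.load('dial.npy')
th=np.arange(-.2,3.4,.05)
for r in(.033,.036,.039):
    v=[]
    for t in th:
        a=.108+np.pi-t;u=proj(K,E,[c[0]+r*np.cos(a),c[1]+r*np.sin(a),.06]);v.append(int(g[int(round(u[1])),int(round(u[0]))]))
    print(r,[(round(float(t),2),x) for t,x in zip(th,v) if x<120])
E
```

```text
t 15.2 tcp [ 0.5913 -0.1404  0.299 ] F [ 0.1 -0.8  0.1] needle [ 0.3   77.496  1.926]
[ 0.70538794 -0.12652763  0.06      ]
0.033 [(0.2, 107), (0.3, 104), (1.95, 43), (2.0, 67), (2.4, 69), (2.45, 113), (2.9, 56), (2.95, 37), (3.0, 66), (3.05, 93), (3.1, 106)]
0.036 [(0.05, 107), (1.95, 74), (2.0, 63), (2.05, 98), (2.35, 59), (2.4, 28), (2.45, 116), (2.65, 68), (2.9, 63), (2.95, 60), (3.0, 69), (3.05, 106), (3.25, 76)]
0.039 [(0.05, 91), (0.6, 77), (0.9, 81), (1.2, 74), (1.5, 88), (1.75, 75), (1.95, 48), (2.0, 52), (2.05, 70), (2.35, 99), (2.4, 44), (2.45, 88), (2.65, 90), (2.8, 115), (2.9, 95), (2.95, 57), (3.0, 46), (3.15, 79), (3.2, 48), (3.25, 87), (3.3, 51), (3.35, 104)]
```

>>> servo_tool --deltas '[{"dx": -1, "dy": 2, "dz": -9, "rx": 0, "ry": 0, "rz": 0, "fingers": 1}, {"dx": 0, "dy": 0, "dz": -8, "rx": 0, "ry": 0, "rz": 0, "fingers": 1}, {"dx": 0, "dy": 0, "dz": 0, "rx": 0, "ry": 0, "rz": 0, "fingers": 1}]'

```text
clock: 15.6
tcp_pos: [0.5899, -0.1381, 0.2811]
orientation: [-0.001, 0.665, 0.747, -0.001]
wrist_force: [-0.8, -0.4, 0.1]
finger_gap: 0.0001
```

The reader gives 0.30 rad, which is the cartridge's own weight. The ticks read 1.98 and 2.41, so I'll aim at about 2.2. Descending.

>>> servo_tool --deltas '[{"dx": 0, "dy": 0, "dz": -3, "rx": 0, "ry": 0, "rz": 0, "fingers": 1}, {"dx": 0, "dy": 0, "dz": -3, "rx": 0, "ry": 0, "rz": 0, "fingers": 1}, {"dx": 0, "dy": 0, "dz": 0, "rx": 0, "ry": 0, "rz": 0, "fingers": 1}]'

```text
clock: 15.9
tcp_pos: [0.5907, -0.1386, 0.277]
orientation: [-0.0, 0.665, 0.747, 0.0]
wrist_force: [0.9, 0.3, 0.8]
finger_gap: 0.0003
```

>>> servo_tool --deltas '[{"dx": 0, "dy": 0, "dz": -2, "rx": 0, "ry": 0, "rz": 0, "fingers": 1}, {"dx": 0, "dy": 0, "dz": -2, "rx": 0, "ry": 0, "rz": 0, "fingers": 1}, {"dx": 0, "dy": 0, "dz": 0, "rx": 0, "ry": 0, "rz": 0, "fingers": 1}]'

```text
clock: 16.2
tcp_pos: [0.5908, -0.1386, 0.2733]
orientation: [0.0, 0.665, 0.747, 0.0]
wrist_force: [-0.6, 0.5, 2.9]
finger_gap: -0.0001
```

>>> servo_tool --deltas '[{"dx": 0, "dy": 0, "dz": -1.5, "rx": 0, "ry": 0, "rz": 0, "fingers": 1}, {"dx": 0, "dy": 0, "dz": -1.5, "rx": 0, "ry": 0, "rz": 0, "fingers": 1}, {"dx": 0, "dy": 0, "dz": 0, "rx": 0, "ry": 0, "rz": 0, "fingers": 1}]'

```text
clock: 16.5
tcp_pos: [0.5908, -0.1386, 0.2701]
orientation: [0.0, 0.665, 0.747, 0.0]
wrist_force: [-0.6, -1.1, 2.2]
finger_gap: 0.0001
```

```bash
python3 needle.py
```

```text
t 16.5 tcp [ 0.5908 -0.1386  0.2701] F [-0.6 -1.1  2.2] needle [ 0.298 79.9    2.628]
```

>>> servo_tool --deltas '[{"dx": 0, "dy": 0, "dz": -2, "rx": 0, "ry": 0, "rz": 0, "fingers": 1}, {"dx": 0, "dy": 0, "dz": -2, "rx": 0, "ry": 0, "rz": 0, "fingers": 1}, {"dx": 0, "dy": 0, "dz": -2, "rx": 0, "ry": 0, "rz": 0, "fingers": 1}, {"dx": 0, "dy": 0, "dz": -1, "rx": 0, "ry": 0, "rz": 0, "fingers": 1}, {"dx": 0, "dy": 0, "dz": 0, "rx": 0, "ry": 0, "rz": 0, "fingers": 1}]'

```text
clock: 17.05
tcp_pos: [0.5908, -0.1386, 0.2631]
orientation: [0.0, 0.665, 0.747, 0.0]
wrist_force: [0.6, 0.2, 3.0]
finger_gap: 0.0001
```

>>> servo_tool --deltas '[{"dx": 0, "dy": 0, "dz": -1.5, "rx": 0, "ry": 0, "rz": 0, "fingers": 1}, {"dx": 0, "dy": 0, "dz": -1.5, "rx": 0, "ry": 0, "rz": 0, "fingers": 1}, {"dx": 0, "dy": 0, "dz": 0, "rx": 0, "ry": 0, "rz": 0, "fingers": 1}]'

```text
clock: 17.35
tcp_pos: [0.5908, -0.1386, 0.2604]
orientation: [0.0, 0.665, 0.747, 0.0]
wrist_force: [0.1, -0.0, 3.2]
finger_gap: 0.0
```

```bash
python3 needle.py
```

```text
t 17.35 tcp [ 0.5908 -0.1386  0.2604] F [ 0.1 -0.   3.2] needle [ 0.602 76.943  2.574]
```

>>> servo_tool --deltas '[{"dx": 0, "dy": 0, "dz": -1, "rx": 0, "ry": 0, "rz": 0, "fingers": 1}, {"dx": 0, "dy": 0, "dz": -1, "rx": 0, "ry": 0, "rz": 0, "fingers": 1}, {"dx": 0, "dy": 0, "dz": -1, "rx": 0, "ry": 0, "rz": 0, "fingers": 1}, {"dx": 0, "dy": 0, "dz": -1, "rx": 0, "ry": 0, "rz": 0, "fingers": 1}, {"dx": 0, "dy": 0, "dz": -1, "rx": 0, "ry": 0, "rz": 0, "fingers": 1}, {"dx": 0, "dy": 0, "dz": 0, "rx": 0, "ry": 0, "rz": 0, "fingers": 1}]'

```text
clock: 18.0
tcp_pos: [0.5908, -0.1386, 0.2563]
orientation: [0.001, 0.665, 0.747, 0.0]
wrist_force: [-1.4, 0.7, 9.5]
finger_gap: -0.0001
```

```bash
python3 needle.py
```

```text
t 18.0 tcp [ 0.5908 -0.1386  0.2563] F [-1.4  0.7  9.5] needle [ 1.28  84.373  2.117]
```

>>> servo_tool --deltas '[{"dx": 0, "dy": 0, "dz": -1, "rx": 0, "ry": 0, "rz": 0, "fingers": 1}, {"dx": 0, "dy": 0, "dz": -1, "rx": 0, "ry": 0, "rz": 0, "fingers": 1}, {"dx": 0, "dy": 0, "dz": -1, "rx": 0, "ry": 0, "rz": 0, "fingers": 1}, {"dx": 0, "dy": 0, "dz": -1, "rx": 0, "ry": 0, "rz": 0, "fingers": 1}, {"dx": 0, "dy": 0, "dz": 0, "rx": 0, "ry": 0, "rz": 0, "fingers": 1}]'

```text
clock: 18.55
tcp_pos: [0.5908, -0.1386, 0.2531]
orientation: [0.001, 0.665, 0.747, 0.0]
wrist_force: [-2.4, 0.9, 13.1]
finger_gap: -0.0003
```

```bash
python3 needle.py
```

```text
t 18.55 tcp [ 0.5908 -0.1386  0.2531] F [-2.4  0.9 13.1] needle [ 1.792 89.432  1.424]
```

>>> servo_tool --deltas '[{"dx": 0, "dy": 0, "dz": -1, "rx": 0, "ry": 0, "rz": 0, "fingers": 1}, {"dx": 0, "dy": 0, "dz": -1, "rx": 0, "ry": 0, "rz": 0, "fingers": 1}, {"dx": 0, "dy": 0, "dz": -1, "rx": 0, "ry": 0, "rz": 0, "fingers": 1}, {"dx": 0, "dy": 0, "dz": 0, "rx": 0, "ry": 0, "rz": 0, "fingers": 1}]'

```text
clock: 19.0
tcp_pos: [0.5908, -0.1386, 0.2507]
orientation: [0.001, 0.665, 0.747, 0.0]
wrist_force: [-2.1, 0.7, 15.7]
finger_gap: -0.0001
```

```bash
python3 -c "
import needle as n
from h import *
s=env.get_state();r=n.read(dbg='d8');print(s['clock'],s['tcp_pos'],s['wrist_force'],r[:3])"
```

```text
19.0 [ 0.59077886 -0.13855091  0.25066462] [-2.14760632  0.66942969 15.67023214] (2.18035115250643, 91.02542114257812, 1.5991474390029907)
```

View pics/d8.png

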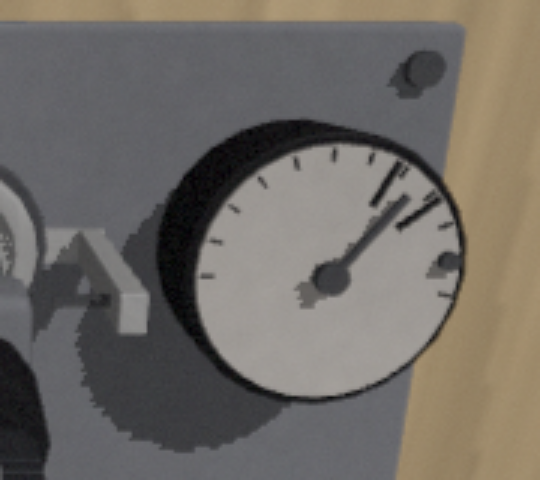

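The needle (tip at (405,198)) stands between the two long ticks. Holding for 2.4 s.

>>> servo_tool --deltas '[{"dx": 0, "dy": 0, "dz": 0, "rx": 0, "ry": 0, "rz": 0, "fingers": 1}, {"dx": 0, "dy": 0, "dz": 0, "rx": 0, "ry": 0, "rz": 0, "fingers": 1}, {"dx": 0, "dy": 0, "dz": 0, "rx": 0, "ry": 0, "rz": 0, "fingers": 1}, {"dx": 0, "dy": 0, "dz": 0, "rx": 0, "ry": 0, "rz": 0, "fingers": 1}, {"dx": 0, "dy": 0, "dz": 0, "rx": 0, "ry": 0, "rz": 0, "fingers": 1}, {"dx": 0, "dy": 0, "dz": 0, "rx": 0, "ry": 0, "rz": 0, "fingers": 1}, {"dx": 0, "dy": 0, "dz": 0, "rx": 0, "ry": 0, "rz": 0, "fingers": 1}, {"dx": 0, "dy": 0, "dz": 0, "rx": 0, "ry": 0, "rz": 0, "fingers": 1}]'

```text
clock: 19.85
tcp_pos: [0.5907, -0.1386, 0.2508]
orientation: [0.001, 0.665, 0.747, 0.0]
wrist_force: [-3.6, 1.2, 15.7]
finger_gap: -0.0
```

```bash
python3 needle.py
```

```text
t 19.85 tcp [ 0.5907 -0.1386  0.2508] F [-3.6  1.2 15.7] needle [ 2.141 90.496  1.5  ]
```

>>> servo_tool --deltas '[{"dx": 0, "dy": 0, "dz": 0, "rx": 0, "ry": 0, "rz": 0, "fingers": 1}, {"dx": 0, "dy": 0, "dz": 0, "rx": 0, "ry": 0, "rz": 0, "fingers": 1}, {"dx": 0, "dy": 0, "dz": 0, "rx": 0, "ry": 0, "rz": 0, "fingers": 1}, {"dx": 0, "dy": 0, "dz": 0, "rx": 0, "ry": 0, "rz": 0, "fingers": 1}, {"dx": 0, "dy": 0, "dz": 0, "rx": 0, "ry": 0, "rz": 0, "fingers": 1}, {"dx": 0, "dy": 0, "dz": 0, "rx": 0, "ry": 0, "rz": 0, "fingers": 1}, {"dx": 0, "dy": 0, "dz": 0, "rx": 0, "ry": 0, "rz": 0, "fingers": 1}, {"dx": 0, "dy": 0, "dz": 0, "rx": 0, "ry": 0, "rz": 0, "fingers": 1}]'

```text
clock: 20.7
tcp_pos: [0.5908, -0.1385, 0.2508]
orientation: [0.001, 0.665, 0.747, 0.0]
wrist_force: [-3.6, 1.6, 16.5]
finger_gap: -0.0003
```

>>> servo_tool --deltas '[{"dx": 0, "dy": 0, "dz": 0, "rx": 0, "ry": 0, "rz": 0, "fingers": 1}, {"dx": 0, "dy": 0, "dz": 0, "rx": 0, "ry": 0, "rz": 0, "fingers": 1}, {"dx": 0, "dy": 0, "dz": 0, "rx": 0, "ry": 0, "rz": 0, "fingers": 1}, {"dx": 0, "dy": 0, "dz": 0, "rx": 0, "ry": 0, "rz": 0, "fingers": 1}, {"dx": 0, "dy": 0, "dz": 0, "rx": 0, "ry": 0, "rz": 0, "fingers": 1}, {"dx": 0, "dy": 0, "dz": 0, "rx": 0, "ry": 0, "rz": 0, "fingers": 1}]'

```text
clock: 21.3
tcp_pos: [0.5908, -0.1385, 0.2508]
orientation: [0.001, 0.665, 0.747, 0.0]
wrist_force: [-4.0, 1.6, 16.2]
finger_gap: -0.0
```

```bash
python3 needle.py
```

```text
t 21.3 tcp [ 0.5908 -0.1385  0.2508] F [-4.   1.6 16.2] needle [ 2.143 90.689  1.571]
```

>>> servo_tool --deltas '[{"dx": 0, "dy": 0, "dz": 4, "rx": 0, "ry": 0, "rz": 0, "fingers": 1}, {"dx": 0, "dy": 0, "dz": 6, "rx": 0, "ry": 0, "rz": 0, "fingers": 1}, {"dx": 0, "dy": 0, "dz": 6, "rx": 0, "ry": 0, "rz": 0, "fingers": 1}, {"dx": 0, "dy": 0, "dz": 6, "rx": 0, "ry": 0, "rz": 0, "fingers": 1}, {"dx": 0, "dy": 0, "dz": 6, "rx": 0, "ry": 0, "rz": 0, "fingers": 1}, {"dx": 0, "dy": 0, "dz": 10, "rx": 0, "ry": 0, "rz": 0, "fingers": 1}, {"dx": 0, "dy": 0, "dz": 20, "rx": 0, "ry": 0, "rz": 0, "fingers": 1}, {"dx": 0, "dy": 0, "dz": 0, "rx": 0, "ry": 0, "rz": 0, "fingers": 1}]'

```text
clock: 22.15
tcp_pos: [0.5913, -0.1387, 0.3085]
orientation: [0.001, 0.665, 0.747, 0.001]
wrist_force: [-0.3, -0.2, 0.7]
finger_gap: 0.0001
```

```bash
python3 needle.py; python3 - <<'E'
from h import *
a,K,E=cam('wrist');i2,K2,E2=cam('side')
cv2.imwrite('pics/m9.png',np.hstack([cv2.resize(a[90:330,220:490],(400,356)),cv2.resize(i2[90:230,270:420],(380,356))])[...,::-1])
E
```

```text
t 22.15 tcp [ 0.5913 -0.1387  0.3085] F [-0.3 -0.2  0.7] needle [ 0.304 76.362  1.71 ]
```

View pics/m9.png

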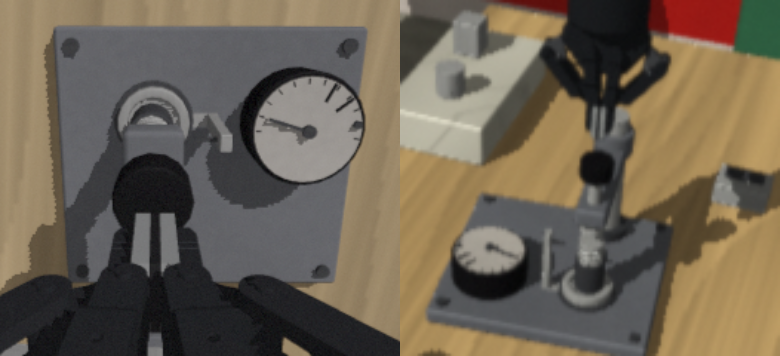

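The ram is up, the needle is back at 0.30, the cartridge stands upright under the head, and the tool is well clear of the knob.

```bash
python3 -c "
from workcell import job
print(job.hand_in())"
```

```text
the job is handed in; nothing more can be done
None
```

The whole task is done and handed in at 22 s of the 72 s allowed; no verdict is reported.

- **Placing:** I took the cartridge from the tray and stood it in the recess. It touched the floor at about 31 mm, found by feel. I then swung the head over until the force at its stop rose to about 7 N.
- **Pressing:** I pushed the knob down until the needle stood between the two long ticks and held it there for over 2 s. The needle read about 2.14 to 2.18 rad. My reader shows the ticks at about 1.98 and 2.41 rad, roughly 0.05 rad low, so the true value was about 2.2.
- **Overload:** The highest reading was 2.18 rad, well below the pin at 3.0 rad.
- **Last checks:** The needle is back at 0.30 rad, which is the cartridge's own weight. The cartridge stands upright under the head, the ram is up, and the gripper is clear, about 30 mm above the knob.
- **Disagreements and gaps:** The cameras differed by up to 7 mm on the plate's position (y -0.133 to -0.1395). I settled that with a close look and by feel. I judged load from the needle and did not separately measure the cap against the height pointer. I did not re-measure the other tools at the end, but no move came near them.

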